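Open the sash of the spray cabinet to its working height

TASK

Open the spray cabinet ready for work: draw the red hold-down bolt on the sill fully back towards you, then push the counterbalanced sash up from under its lower edge until the orange arrow stands level with the green band and the spring catch has snapped in under it. Let it down gently onto the catch and take the hand away so that it stays up by itself. Never let the sash drop, do not force it hard against its top stop, and leave the spray gun, the tin and the jar where they are.

Things in the scene. Friction and masses are not known exactly. Their poses are not given: they have to be found in the camera images.
- cabinet: Fixed bench-top spray cabinet, aluminium posts and clear panels, 620 mm wide. Origin on the bench (z = 0) under the middle of the sash's front face; x points into the cabinet (away from the robot), y to its left, z up. Front posts 40 x 40 mm, 530 mm high under a header, centred at y = +-275 mm, x = 20 mm. Inside, a dark sample panel lies on a turntable, near edge at x = 135 mm, top 78 mm high.
- bolt (a joint): Steel barrel bolt (12 mm rod along the cabinet's x, 45 mm above the bench) on the sill at y = +170 mm. 0 = shot home through the keeper plate under the sash, 0.035 m = fully back, towards the robot (cabinet -x). About 1.5 N of friction; it stays where it is left. While home it holds the sash down (only 4 mm of play).
- bolt_knob (a point): Point to grip on the bolt's red upright knob, 16 mm under its top. Knob 14 mm in diameter (18 mm at its head), standing 40 mm clear above the rod; with the bolt home it is 60 mm in front of the sash, 75 mm above the bench, and moves with the bolt. Collars 56 mm high guide the rod 42 mm from it on the sash's side and 78 mm on the robot's side (centres, bolt home).
- sash (a joint): Height of the sash above shut, m (0 = shut, grows upward). It slides straight up between the posts. Its balance springs are a little weak: raising it takes about 4 to 7 N, and let go it sinks shut unless the catch holds it. Pushes of more than 25 N on it are too hard; sinking faster than 0.12 m/s counts as dropping. The catch's housing stands 33 mm proud of the right post.
- sash_edge (a point): Middle of the sash's front lower edge (axes as the cabinet's); moves with it, 70 mm above the bench when shut. Lower rail of aluminium 500 mm long, 100 mm tall, 30 mm deep (from here to +x), underside flat with 7 mm rounded edges, free underneath but for the keeper plate (34 mm wide, 45 mm down) at cabinet y = +170 mm. Sash 265 mm tall, clear pane above the rail.
- arrow (a point): Tip of the orange arrow at the left end of the sash's lower rail, 50 mm above the sash's lower edge, moving with it.
- mark: Green band painted round the left front post, 30 mm tall; origin at its middle. Working height: arrow tip level with the band. The catch on the other post was fitted by eye: on it the sash rests with the arrow anywhere within 11 mm above or below the band's middle, so the snap and the stop have to be felt.
- spray_gun: Loose spray gun standing on its cup (88 mm diameter), 185 mm tall, about 150 mm long; origin at the middle of the cup's underside. Leave alone.
- lacquer_tin: Loose lacquer tin, 104 mm diameter, 119 mm tall; origin at the middle of its underside. Leave alone.
- toner_jar: Loose small jar, 48 mm diameter, 50 mm tall, standing on the right part of the cabinet's sill; origin at the middle of its underside. Leave alone.
- sill (a point): Point on top of the grey sill plate, 80 mm in front of the sash's front face, middle of the width. The plate's flat top is 12 mm above the bench and reaches 150 mm in front of the sash.
- lug (a point): Underside of the steel lug on the sash's right stile, 220 mm above its lower edge. In the spring catch on the right post it pushes the brass latch aside (1 to 5 N more, from 31 to 14 mm below its rest), then passes it, and at its rest height the latch snaps out under it. 3 mm above rest it meets a rubber stop (3 N more per mm, solid after 4 mm). Then it can be let down onto the latch.

How it is judged:
On the way, in this order (a step that is already met when the one before it is completed fails the run):
1. the bolt is drawn back (at least 28 of its 35 mm) (value of joint bolt above 0.028 m), for 0.2 s.
2. the sash is raised until the arrow is level with the band (z of arrow in the frame of mark above -0.015 m), for 0.2 s.
At the end, for the whole second after the job is handed in: The bolt is still drawn back (at least 28 of its 35 mm), the sash stands by itself on the catch with the tip of the arrow level with the green band (within 15 mm of its middle), at rest (value of joint bolt above 0.028 m and z of arrow in the frame of mark between -0.015 and 0.015 m and linear speed of sash below 0.01 m/s); the robot touches nothing.
It fails at once if the sash is pushed with more than 25 N (contact force between any of the fingers, the arm and sash above 25 N).
It fails at once if the sash drops (sinks faster than 0.12 m/s) (velocity of joint sash below -0.12 m/s).
It fails at once if the spray gun, tin or jar is moved by more than 20 mm or tipped (distance of any of spray_gun, lacquer_tin, toner_jar from where it was at the start of the episode above 0.02 m or angle between any of spray_gun, lacquer_tin's own z axis and vertical above 0.3 rad).
It also fails if it takes over 72 s, if anything falls off the work surface, if the arm or the gripper's body presses on something with over 40 N, if the wrist force passes 120 N, or if a joint passes its speed limit or range.

ROBOT

A 6-joint arm with a two-finger parallel gripper is mounted at the origin on the work surface. World frame = base frame: x ahead of the robot, y to its left, z up, the work surface at z = 0. Lengths are in m, angles in rad, forces in N, time in s.
With the tool pointing down it reaches from about 0.325 to 0.9 m from the base axis. Payload 3.5 kg.
Tool frame: the origin (TCP) lies on the centre line of the jaws, within the pads' length; the fingertips stand 19 mm ahead of it and the grasp point (between the pads) is the TCP; z points along the fingers, y is the line along which they close (so a half turn about z gives the same grasp; the last joint's range is limited). The gripper opens to 85 mm and grips with 20 to 120 N. Pads are 22 mm wide; open, the fingers measure 114 mm over their backs; the gripper's body (76 mm by 85 mm) begins 54 mm behind the grasp point. The pads swing forward as they close: fully open they stand 13 mm farther back than shut.
Start: joints at [-1.241, 0.276, -0.026, 1.268, 0, 1.467], TCP at [0.262, -0.567, 0.25] pointing down, gripper open.
Joint ranges: [-3.12, 3.12], [-0.85, 1.88], [-1.08, 1.24], [-1.95, 2.15], [-1.57, 1.53], [-3.14, 3.14]. Speed limits (rad/s): [2.57, 2.57, 3.14, 3.14, 3.14, 3.14].

INTERFACE

Orientations are given as a 3x3 rotation matrix whose columns are the frame's x, y, z axes.
In Python, from workcell import robot gives the robot as it stands. The module is installed in compiled form; this text tells all that it offers.
- The arm moves only by the shell command python3 -m handwheel 'ROWS' [OPENING]. ROWS is JSON, a list of rows, each a list of 2 entries, a list of its own where there are three numbers: the shift along the tool's x, y, z in m, then the turn about the tool's z in degrees. In form: [[[x, y, z], twist], ...]. A call has 1 to 8 rows; each row is the pose to reach, as a shift and turn from the pose commanded when the call began, along the tool's axes at that moment; what a row does not reach only later rows make up. A row lasts 1/12 s, in which the tool goes at most 41.7 mm and 7.16 degrees, less where a joint would pass 70% of its speed; a pose out of reach is approached as far as the arm can. A call with a gripper value outside its range is refused whole. OPENING is the opening in per cent of the stroke, from 0 (shut) to 100 (fully open), set as the call begins (- or left out, the last holds). The fingers move at their own pace and stop on an object; the grip force is fixed at half the most. Time passes only in rows, so rows that repeat a pose let the fingers close. It gives the time, the measured TCP pose, the force, the opening and the grip force at its end, in the units of the state.
- robot.observe(): the state, without advancing time (a new reading comes with each control period).
- robot.snapshot(name): name is "scene" or "top" or "wrist"; returns the picture (480x640x3 uint8, red, green, blue); there is no depth.
- robot.camera_info(name): a dict with "fovy" (degrees; the focal length in pixels is half the picture's height over the tangent of half this angle, whatever the lens; pixels are square), "cx", "cy" (the principal point, pixels), "distortion" ([k1, k2, p1, p2, k3] as OpenCV has them; the pictures are not rectified), "world_from_camera" (4x4, takes a point from camera to world coordinates). Camera axes: x right, y up, looking along -z (the intrinsics and any distortion apply to the point x, -y, -z); pixel columns grow to the right and rows downward; lengths in m; the calibration is good to about 2 mm. A picture is of the moment at which its call begins: read the wrist's pose just before it. camera_info takes no time and is no camera call; for the wrist camera it gives the pose at the moment of the call.
- robot.job_done(): hands the job in; it is judged then, once.
Trained networks look in the newest picture that a camera, given by its name, has taken for a name from the list of things; names that differ only in an ending like _2 or _b are one class to them, and where a whole thing is asked for, a point or a joint stands for the part that bears it (a point fixed in the world has none). Each returns a list of dicts, best first, with "score" (0 to 1); they miss things now and then, are a little off and sometimes report something else, mostly with a low value. They report only what shows in the picture. A call takes as long as a camera call.
- robot.search_frame(camera, thing): "position" ([x, y, z] in m, in world coordinates, good to about 4 mm: the middle of the surface that is visible of it).
- robot.pinpoint(camera, thing): "position" ([x, y, z] in m, in world coordinates, good to about 4 mm: a listed point, or the origin of a listed thing).
The state is a dict: "time_s": time; "joints": joint angles; "qd": joint speeds; "joint_torque": joint torques, N m; "position": TCP position; "tool_rot": TCP orientation; "wrist_force": force on the tool from outside, world axes, zero at the start; "moment": the same for the moment, N m; "finger_gap": finger opening in m; "gripper_force": force on a finger pad.
Only numpy, scipy, OpenCV 4.12 (cv2) and the standard library are available. Lean on these libraries where they do the work, as an engineer would, in place of code of your own. Each camera call takes 0.05 s, during which the arm holds its last target. There are 200 camera calls.

## Working session

There is one attempt and no reset: what is moved stays moved. The work goes in short steps, Python scripts to look and compute and a shell command to move; the robot and the scene stay as the last step left them, time stands still between calls to the robot, and variables do not carry over. Pictures are saved under pics/ and viewed, at most 10 in all, crops included, and the job is handed in when it is done.

```bash
mkdir -p pics
python3 - <<'E'
from workcell import robot
import cv2,numpy as np
np.set_printoptions(precision=4,suppress=True)
ims=[]
for c in ("scene","top"):
    im=robot.snapshot(c); cv2.imwrite(f"pics/{c}0.png",im[:,:,::-1])
    for t in ["cabinet","bolt_knob","sash_edge","arrow","mark","spray_gun","lacquer_tin","toner_jar","sill","lug"]:
        r=robot.pinpoint(c,t)
        print(c,t,[(np.round(d["position"],4).tolist(),round(d["score"],2)) for d in r[:2]])
s=robot.observe();print(s["time_s"],s["position"],s["tool_rot"],s["wrist_force"],s["finger_gap"])
E
```

```text
scene cabinet [([0.5874, 0.0114, 0.0012], 0.87)]
scene bolt_knob [([0.5257, 0.1822, 0.0722], 0.57)]
scene sash_edge [([0.583, 0.0127, 0.0717], 0.76)]
scene arrow [([0.5918, 0.2574, 0.1188], 0.86)]
scene mark [([0.612, 0.2867, 0.2338], 0.38)]
scene spray_gun [([0.388, 0.5005, 0.003], 0.76)]
scene lacquer_tin [([0.4199, -0.528, 0.0011], 0.96)]
scene toner_jar [([0.5051, -0.2473, 0.0122], 0.56)]
scene sill [([0.5876, 0.0108, -0.001], 0.68), ([0.5047, 0.0165, 0.0129], 0.56)]
scene lug [([0.5623, -0.2178, 0.2868], 0.94)]
top cabinet [([0.5873, 0.015, 0.0005], 0.84)]
top bolt_knob [([0.587, 0.0144, 0.0038], 0.67), ([0.5253, 0.1839, 0.0717], 0.63)]
top sash_edge [([0.5797, 0.0122, 0.0703], 0.76)]
top arrow [([0.5886, 0.2549, 0.1187], 0.74), ([0.5879, 0.0132, 0.0018], 0.69)]
top mark [([0.613, 0.2888, 0.2309], 0.5)]
top spray_gun [([0.3894, 0.5048, -0.0009], 0.56), ([0.5825, 0.0165, 0.0686], 0.22)]
top lacquer_tin [([0.4215, -0.5344, 0.0031], 0.55)]
top toner_jar [([0.5037, -0.2437, 0.0129], 0.67)]
top sill [([0.5041, 0.0168, 0.0098], 0.92)]
top lug [([0.566, -0.2199, 0.2919], 0.73), ([0.5262, 0.1867, 0.0738], 0.2)]
1.1 [ 0.2621 -0.5674  0.2503] [[ 0.9078  0.4194 -0.    ]
 [ 0.4194 -0.9078 -0.    ]
 [-0.     -0.     -1.    ]] [-0.4416  0.1859  0.9479] 0.08570014978212769
```

View pics/scene0.png

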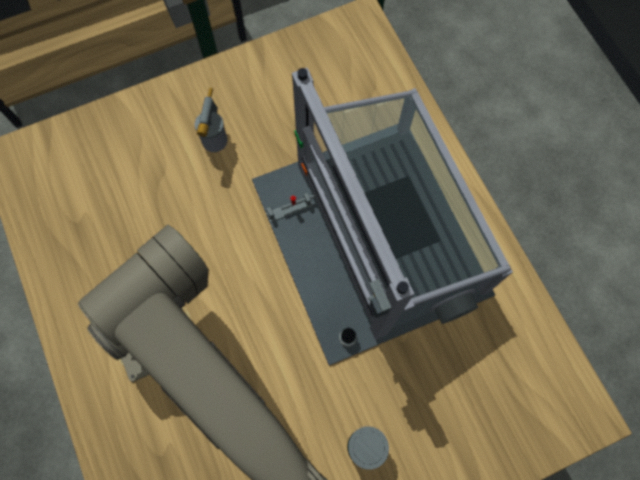

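View pics/top0.png

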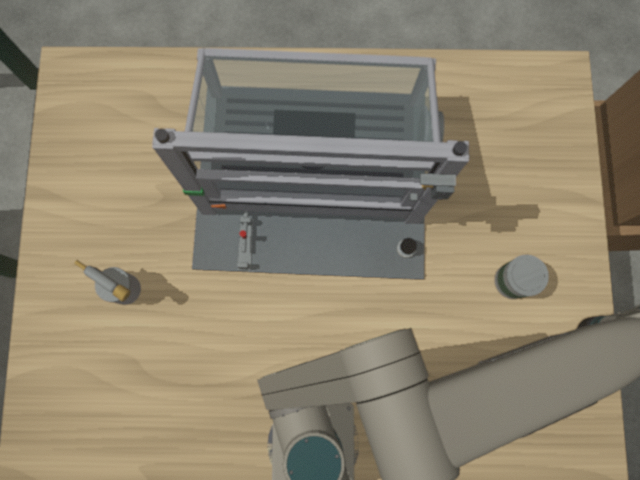

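```bash
cat > h.py <<'E'
from workcell import robot
import numpy as np
from scipy.spatial.transform import Rotation as Ro
np.set_printoptions(precision=4,suppress=True)
loc=np.array([[0,0],[-.06,.17],[0,0],[.02,.275],[-.08,0]])
W=np.array([[.5874,.0132],[.5255,.183],[.5813,.0125],[.6125,.2878],[.5044,.0167]])
a=loc-loc.mean(0);b=W-W.mean(0)
yaw=np.arctan2((a[:,0]*b[:,1]-a[:,1]*b[:,0]).sum(),(a*b).sum())
C=np.array([[np.cos(yaw),-np.sin(yaw)],[np.sin(yaw),np.cos(yaw)]])
O=W.mean(0)-C@loc.mean(0)
def world(p): return np.r_[O+C@np.array(p[:2]),p[2]]
def local(p): return np.r_[C.T@(np.array(p[:2])-O),p[2]]
def st():
    s=robot.observe();R=s["tool_rot"];return s,np.array(s["position"]),np.array(R)
def to(p):
    s,x,R=st();print("toolshift mm",(R.T@(np.array(p)-x)*1e3).round(1))
def show():
    s,x,R=st();print("t",round(s["time_s"],2),"x",x,"loc",local(x),"z",R[:,2],"y",R[:,1],"q",np.array(s["joints"]),"F",np.array(s["wrist_force"]),"gap",s["finger_gap"])
E
python3 - <<'E'
from h import *
print(np.degrees(yaw),O,[ (C@l+O-w).round(4) for l,w in zip(loc,W)])
k=world([-.06,.17,.2]);print(k);to(k);show()
E
python3 -m handwheel '[[[0,0,-0.02],7]]' ; python3 -c "from h import *;show()"
```

```text
-1.4458823810954298 [0.584  0.0131] [array([-0.0034, -0.0001]), array([0.0028, 0.0015]), array([0.0027, 0.0006]), array([-0.0016, -0.0003]), array([-0.0004, -0.0016])]
[0.5283 0.1845 0.2   ]
toolshift mm [ 557.  -570.9   50.3]
t 1.1 x [ 0.2621 -0.5674  0.2503] loc [-0.3071 -0.5884  0.2503] z [-0. -0. -1.] y [ 0.4194 -0.9078 -0.    ] q [-1.2414  0.2764 -0.0264  1.268  -0.      1.4674] F [-0.4416  0.1859  0.9479] gap 0.08570014978212769
time_s: 1.18
position: [0.2613, -0.5649, 0.2661]
tool_rot: [[0.953, 0.304, -0.003], [0.304, -0.953, 0.008], [-0.0, -0.008, -1.0]]
wrist_force: [-0.3, -0.0, -1.0]
finger_gap: 0.0857
gripper_force: 0.0
t 1.18 x [ 0.2613 -0.5649  0.2661] loc [-0.308  -0.5859  0.2661] z [-0.0027  0.0079 -1.    ] y [ 0.3039 -0.9527 -0.0083] q [-1.2414  0.27   -0.0016  1.3075 -0.      1.5914] F [-0.3289 -0.013  -0.9681] gap 0.08572893068476906
```

```bash
python3 -m handwheel '[[[0.19,-0.25,0],19.2],[[0.19,-0.25,0],19.2],[[0.19,-0.25,0],19.2],[[0.19,-0.25,0],19.2],[[0.19,-0.25,0],19.2],[[0.19,-0.25,0],19.2],[[0.19,-0.25,0],19.2],[[0.19,-0.25,0],19.2]]' >/dev/null
python3 - <<'E'
from h import *
show();to(world([-.06,.17,.2]))
E
```

```text
t 1.85 x [ 0.3668 -0.2674  0.2704] loc [-0.21   -0.2859  0.2704] z [ 0.0003  0.0016 -1.    ] y [-0.0222 -0.9998 -0.0016] q [-0.7734 -0.0408 -0.3441  1.2684  0.0013  2.3904] F [-0.2072  0.5671 -0.1294] gap 0.08530100298654708
toolshift mm [ 151.4 -455.3   71.2]
```

```bash
python3 -m handwheel '[[[0.10,-0.25,0],-60],[[0.10,-0.25,0],-60],[[0.10,-0.25,0],-60],[[0.10,-0.25,0],-60],[[0.10,-0.25,0],-60],[[0.10,-0.25,0],-60],[[0.10,-0.25,0],-60],[[0.10,-0.25,0],-60]]' >/dev/null; python3 -m handwheel '[[[0,0,0],-57],[[0,0,0],-57],[[0,0,0],-57],[[0,0,0],-57],[[0,0,0],-57],[[0,0,0],-57],[[0,0,0],-57],[[0,0,0],-57]]' >/dev/null;  python3 -m handwheel '[[[0,0,0],-57],[[0,0,0],-57],[[0,0,0],-57],[[0,0,0],-57],[[0,0,0],-57],[[0,0,0],-57],[[0,0,0],-57],[[0,0,0],-57]]' >/dev/null
python3 - <<'E'
from h import *
show();to(world([-.06,.17,.16])); s,x,R=st();print(np.degrees(np.arctan2(R[1,1],R[0,1])))
E
```

```text
t 3.85 x [ 0.4727 -0.0238  0.2704] loc [-0.1103 -0.0396  0.2704] z [ 0.0003 -0.     -1.    ] y [0.1695 0.9855 0.    ] q [-0.187  -0.0056 -0.3098  1.2663  0.     -0.0167] F [ 0.1103  0.284  -0.0273] gap 0.08571434555498075
toolshift mm [-19.4 214.7 110.4]
80.24327666583669
```

```bash
python3 -m handwheel '[[[-0.02,0.215,0.07],-8.3],[[-0.02,0.215,0.07],-8.3],[[-0.02,0.215,0.07],-8.3],[[-0.02,0.215,0.07],-8.3],[[-0.02,0.215,0.07],-8.3],[[-0.02,0.215,0.07],-8.3],[[-0.02,0.215,0.07],-8.3],[[-0.02,0.215,0.07],-8.3]]' >/dev/null
python3 - <<'E'
from h import *
import cv2
show()
im=robot.snapshot("wrist");cv2.imwrite("pics/w1.png",im[:,:,::-1])
print(robot.camera_info("wrist"))
for c in("wrist","scene","top"):
  if c!="wrist": robot.snapshot(c)
  for t in ["bolt_knob","sash_edge","arrow","mark","cabinet"]:
    print(c,t,[(np.round(d["position"],4),local(d["position"]),d["score"]) for d in robot.pinpoint(c,t)[:2]])
to(world([-.06,.17,.15]))
E
```

```text
t 4.52 x [0.5297 0.185  0.1997] loc [-0.0586  0.1705  0.1997] z [-0.0014 -0.0009 -1.    ] y [ 0.0294  0.9996 -0.0009] q [ 0.2211  0.1971 -0.2373  1.138  -0.0005  0.2505] F [-0.5266  0.5493  0.7834] gap 0.08551640112813945
{'fovy': 71.87234916928783, 'cx': 319.25971295372204, 'cy': 242.63818347676533, 'distortion': array([-0.0328,  0.    ,  0.    ,  0.    ,  0.    ]), 'world_from_camera': array([[ 0.0297, -0.9639, -0.2645,  0.4631],
       [ 0.9996,  0.0285,  0.0084,  0.1865],
       [-0.0006, -0.2646,  0.9643,  0.3245],
       [ 0.    ,  0.    ,  0.    ,  1.    ]])}
wrist bolt_knob [(array([0.5252, 0.1809, 0.0781]), array([-0.063 ,  0.1663,  0.0781]), 0.79)]
wrist sash_edge [(array([0.5831, 0.0145, 0.0683]), array([-0.0009,  0.0014,  0.0683]), 0.65)]
wrist arrow [(array([0.589 , 0.2575, 0.1202]), array([-0.0011,  0.2445,  0.1202]), 0.86)]
wrist mark [(array([0.5828, 0.0132, 0.0708]), array([-0.0012,  0.0001,  0.0708]), 0.59)]
wrist cabinet [(array([0.5848, 0.0101, 0.0003]), array([ 0.0009, -0.0029,  0.0003]), 0.7)]
scene bolt_knob [(array([0.502 , 0.0145, 0.0139]), array([-0.082 , -0.0006,  0.0139]), 0.65), (array([0.5281, 0.182 , 0.0732]), array([-0.0601,  0.1675,  0.0732]), 0.61)]
scene sash_edge [(array([0.5834, 0.0123, 0.0724]), array([-0.0005, -0.0008,  0.0724]), 0.57)]
scene arrow [(array([0.5916, 0.2553, 0.1154]), array([0.0015, 0.2424, 0.1154]), 0.86)]
scene mark []
scene cabinet [(array([0.5878, 0.0132, 0.0006]), array([0.0038, 0.0002, 0.0006]), 0.6)]
top bolt_knob []
top sash_edge [(array([0.5814, 0.0147, 0.0701]), array([-0.0026,  0.0016,  0.0701]), 0.77)]
top arrow []
top mark [(array([ 0.5673, -0.2175,  0.2933]), array([-0.0108, -0.2309,  0.2933]), 0.44)]
top cabinet [(array([0.5861, 0.0141, 0.003 ]), array([0.0021, 0.0011, 0.003 ]), 0.6)]
toolshift mm [ 1.9  0.1 50.3]
```

View pics/w1.png

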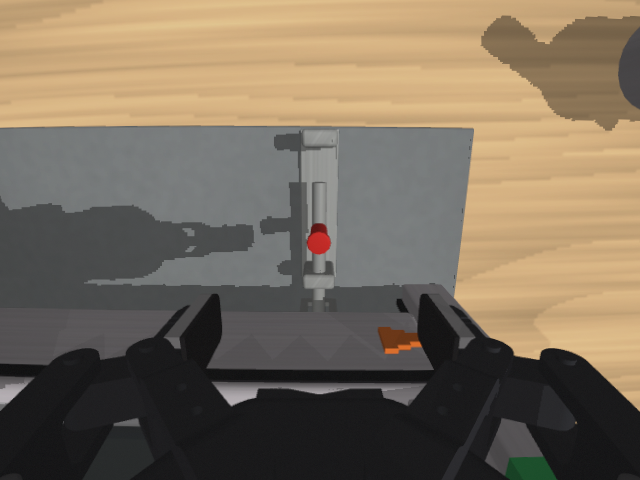

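```bash
python3 -m handwheel '[[[0.0025,0,0.04],0],[[0.0025,0,0.08],0],[[0.0025,0,0.105],0],[[0.0025,0,0.122],0],[[0.0025,0,0.122],0]]' >/dev/null;python3 -c "from h import *;show()"; python3 -m handwheel '[[[0,0,0],0],[[0,0,0],0],[[0,0,0],0],[[0,0,0],0],[[0,0,0],0],[[0,0,0],0]]' 0;python3 -c "from h import *;show()"
```

```text
t 5.83 x [0.5237 0.1836 0.0739] loc [-0.0645  0.169   0.0739] z [-0.0087 -0.002  -1.    ] y [ 0.0314  0.9995 -0.0022] q [ 0.2207  0.3134 -0.3821  0.8843 -0.      0.2522] F [-0.4955  0.5079  0.3479] gap 0.08521087480969089
time_s: 6.33
position: [0.5286, 0.1843, 0.0796]
tool_rot: [[-0.999, 0.032, 0.002], [0.032, 0.999, -0.001], [-0.002, -0.001, -1.0]]
wrist_force: [-0.6, -1.4, 3.8]
finger_gap: 0.0154
gripper_force: 58.4
t 6.33 x [0.5286 0.1843 0.0796] loc [-0.0597  0.1698  0.0796] z [ 0.0024 -0.0006 -1.    ] y [ 0.0317  0.9995 -0.0006] q [ 0.2205  0.3077 -0.3754  0.8856 -0.0011  0.2522] F [-0.5653 -1.4198  3.7531] gap 0.015380384791225388
```

```bash
python3 -m handwheel '[[[0.006,0,0],0],[[0.012,0,0],0],[[0.018,0,0],0],[[0.024,0,0],0],[[0.030,0,0],0],[[0.034,0,0],0],[[0.0345,0,0],0],[[0.0345,0,0],0]]' ;python3 - <<'E'
from h import *
import cv2
show(); im=robot.snapshot("wrist");cv2.imwrite("pics/w2.png",im[:,:,::-1])
print([(local(d["position"]),d["score"]) for d in robot.pinpoint("wrist","bolt_knob")])
E
```

```text
time_s: 7.0
position: [0.4962, 0.1855, 0.0797]
tool_rot: [[-0.999, 0.032, 0.008], [0.032, 0.999, -0.0], [-0.008, -0.0, -1.0]]
wrist_force: [6.6, -2.3, 0.9]
finger_gap: 0.0146
gripper_force: 58.5
t 7.0 x [0.4962 0.1855 0.0797] loc [-0.0921  0.1702  0.0797] z [ 0.0078 -0.0005 -1.    ] y [ 0.032   0.9995 -0.0002] q [ 0.2369  0.2576 -0.4449  0.8608 -0.0023  0.2689] F [ 6.5519 -2.3427  0.8538] gap 0.014641573956470918
[(array([-0.0938,  0.1699,  0.0744]), 0.57)]
```

```bash
python3 -m handwheel '[[[0,0,0],0],[[0,0,0],0],[[0,0,0],0],[[0,0,-0.04],0],[[0,0,-0.08],0],[[0,0,-0.12],0],[[0,0,-0.12],0]]' 100 >/dev/null; python3 -m handwheel '[[[0.1,-0.17,-0.1],-2],[[0.1,-0.17,-0.1],-2],[[0.1,-0.17,-0.1],-2],[[0.1,-0.17,-0.1],-2],[[0.1,-0.17,-0.1],-2],[[0.1,-0.17,-0.1],-2],[[0.1,-0.17,-0.1],-2],[[0.1,-0.17,-0.1],-2]]' 0 >/dev/null
python3 -c "
from h import *
robot.snapshot('top');print([(local(d['position']),d['score']) for d in robot.pinpoint('top','bolt_knob')]);show()"
for i in 1 2 ; do python3 -m handwheel '[[[0,0,-0.3],0],[[0,0,-0.3],0],[[0,0,-0.3],0],[[0,0,-0.3],0],[[0,0,-0.3],0],[[0,0,-0.3],0],[[0,0,-0.3],0],[[0,0,-0.3],0]]' >/dev/null;python3 -c "from h import *;show()"; done
```

```text
[(array([-0.092 ,  0.1702,  0.0747]), 0.75)]
t 8.45 x [0.3875 0.0194 0.2972] loc [-0.1965  0.0014  0.2972] z [-0.0017  0.0008 -1.    ] y [-0.004   1.      0.0008] q [-0.1173 -0.1782 -0.4081  1.3427  0.0006 -0.1213] F [ 0.7417  0.0286 -0.4362] gap -0.00012078455074467766
t 9.12 x [0.3894 0.0198 0.6036] loc [-0.1947  0.0018  0.6036] z [ 0.0076 -0.0005 -1.    ] y [-0.0057  1.     -0.0005] q [-0.1158 -0.1172  0.2822  1.9627  0.0004 -0.1214] F [-0.6316 -0.937  -1.1386] gap -3.7820707956033675e-05
t 9.78 x [0.393  0.0192 0.7003] loc [-0.191   0.0013  0.7003] z [ 0.0425 -0.0051 -0.9991] y [-0.0037  1.     -0.0053] q [-0.1158 -0.0326  0.5883  2.1489 -0.0001 -0.1195] F [0.346  0.6981 0.3136] gap -0.00016804063230016857
```

```bash
for i in 1 2 ; do python3 -m handwheel '[[[0,0,-0.2],0],[[0,0,-0.2],0],[[0,0,-0.2],0],[[0,0,-0.2],0]]' >/dev/null;python3 -c "from h import *;show()"; done;  python3 -m handwheel '[[[0,0,0.04],0],[[0,0,0.08],0],[[0,0,0.1],0],[[0,0,0.1],0]]' >/dev/null;python3 -c "from h import *;show()"
```

```text
t 10.12 x [0.391  0.02   0.7209] loc [-0.193   0.0021  0.7209] z [ 0.0928 -0.0111 -0.9956] y [-0.0028  0.9999 -0.0114] q [-0.114  -0.0422  0.6299  2.1493 -0.0005 -0.1174] F [-0.8691  0.591   0.6711] gap -5.661875421048731e-05
t 10.45 x [0.3849 0.0218 0.7407] loc [-0.1992  0.0037  0.7407] z [ 0.1411 -0.0169 -0.9899] y [-0.0022  0.9998 -0.0173] q [-0.1107 -0.0574  0.6639  2.1494 -0.0012 -0.1143] F [-0.0106 -0.5584  0.2687] gap 0.0002198704284935201
t 10.78 x [0.3985 0.0201 0.6343] loc [-0.1855  0.0024  0.6343] z [ 0.1273 -0.0153 -0.9918] y [-0.0023  0.9999 -0.0157] q [-0.1112 -0.155   0.314   1.9113 -0.0011 -0.1146] F [ 0.1908 -0.1416 -0.3738] gap 0.00011887436570602596
```

```bash
python3 -m handwheel '[[[-0.03,0,-0.3],0],[[-0.03,0,-0.3],0],[[-0.03,0,-0.3],0],[[-0.03,0,-0.3],0],[[-0.03,0,-0.3],0],[[-0.03,0,-0.3],0]]' >/dev/null;python3 -c "from h import *;show()"; python3 -m handwheel '[[[-0.05,0,-0.3],0],[[-0.05,0,-0.3],0],[[-0.05,0,-0.3],0],[[-0.05,0,-0.3],0],[[-0.05,0,-0.3],0],[[-0.05,0,-0.3],0],[[-0.05,0,-0.3],0],[[-0.05,0,-0.3],0]]' >/dev/null;python3 -c "from h import *;show()";  python3 -m handwheel '[[[-0.02,0,-0.04],0]]' >/dev/null;python3 -c "from h import *;show()"; python3 -m handwheel '[[[-0.02,0,-0.04],0]]' >/dev/null;python3 -c "from h import *;show()"
```

```text
t 11.28 x [0.3943 0.0239 0.7609] loc [-0.1899  0.0061  0.7609] z [ 0.1875 -0.0218 -0.982 ] y [-0.0013  0.9997 -0.0224] q [-0.1016 -0.0413  0.728   2.1503 -0.0027 -0.1053] F [ 0.2673  0.391  -0.9256] gap 0.00027284111082530267
t 11.95 x [0.3978 0.0284 0.7786] loc [-0.1865  0.0106  0.7786] z [ 0.2297 -0.0257 -0.9729] y [-0.0004  0.9996 -0.0265] q [-0.0875 -0.0353  0.7765  2.1494 -0.0055 -0.0916] F [-0.1084 -0.2917  0.6519] gap -2.8973745949440518e-05
t 12.03 x [0.4075 0.0292 0.791 ] loc [-0.1768  0.0117  0.791 ] z [ 0.258  -0.0282 -0.9657] y [ 0.0004  0.9996 -0.0291] q [-0.0822 -0.0168  0.8244  2.1495 -0.0069 -0.0865] F [0.4941 0.29   0.2492] gap 0.00027380538392944977
t 12.12 x [0.4164 0.0302 0.805 ] loc [-0.1679  0.013   0.805 ] z [ 0.2907 -0.0306 -0.9563] y [ 0.0011  0.9995 -0.0317] q [-0.0772  0.0009  0.8757  2.1491 -0.0081 -0.082 ] F [-0.0985  0.4936  0.7199] gap -0.0001034012448123084
```

```bash
for i in 1 2 3 4 5 6; do python3 -m handwheel '[[[0,0,-0.04],0]]' >/dev/null; done;python3 -c "from h import *;show()"; for i in 1 2 3 4 5 6; do python3 -m handwheel '[[[0,0,-0.04],0]]' >/dev/null; done;python3 -c "from h import *;show()"
```

```text
t 12.62 x [0.3368 0.0393 0.8758] loc [-0.2478  0.02    0.8758] z [ 0.4596 -0.0445 -0.887 ] y [ 0.0071  0.9989 -0.0465] q [-0.0623 -0.1217  0.9369  2.1496 -0.0158 -0.0704] F [ 1.5921 -0.2135 -0.135 ] gap 0.00020269020972618973
t 13.12 x [0.2426 0.0523 0.9295] loc [-0.3423  0.0306  0.9295] z [ 0.6038 -0.0533 -0.7953] y [ 0.0136  0.9983 -0.0565] q [ 0.0293 -0.2454  0.9811  2.1494 -0.071  -0.    ] F [-0.2553  0.3433  0.3063] gap 0.00037946186898580925
```

```bash
for i in 1 2 3 4 5 6; do python3 -m handwheel '[[[-0.012,0,-0.04],0]]' >/dev/null; done;python3 -c "from h import *;show()"; for i in 1 2 3 4; do python3 -m handwheel '[[[-0.012,0,-0.04],0]]' >/dev/null; done;python3 -c "from h import *;show()"
```

```text
t 13.62 x [0.1934 0.0677 1.0208] loc [-0.3918  0.0447  1.0208] z [ 0.7878  0.0099 -0.6158] y [-0.0575  0.9967 -0.0575] q [-0.0219 -0.2402  1.2447  2.1486  0.0271 -0.0943] F [ 2.8717 -0.6417 11.4986] gap 2.6350550935607628e-05
t 13.95 x [0.114  0.0529 1.0352] loc [-0.4708  0.028   1.0352] z [ 0.8416 -0.0205 -0.5397] y [-0.0101  0.9985 -0.0536] q [ 0.0531 -0.3337  1.2445  2.1496 -0.0652 -0.0219] F [-0.4453 -0.7891  0.5407] gap 2.3276194763795768e-05
```

Run:
```python
from h import *
to([.40,.03,.70]);to([.45,.0165,.10]);to(world([-.12,0,.08])); s,x,R=st();print(R)
```

```text
toolshift mm [128.3  -7.8 422. ]
toolshift mm [606.1  10.4 788.2]
toolshift mm [615.4  11.  810.8]
[[-0.54   -0.0101  0.8416]
 [-0.0506  0.9985 -0.0205]
 [-0.8402 -0.0536 -0.5397]]
```

```bash
python3 -m handwheel '[[[0.128,-0.008,0.422],0],[[0.128,-0.008,0.422],0],[[0.128,-0.008,0.422],0],[[0.128,-0.008,0.422],0],[[0.128,-0.008,0.422],0],[[0.128,-0.008,0.422],0],[[0.128,-0.008,0.422],0],[[0.128,-0.008,0.422],0]]' >/dev/null
python3 - <<'E'
from h import *
show();to(world([-.14,0,.25])); to(world([-.12,0,.07]))
E
```

```text
t 14.62 x [0.2446 0.0595 0.8734] loc [-0.3405  0.0378  0.8734] z [ 0.8394 -0.0115 -0.5435] y [-0.0212  0.9983 -0.0539] q [-0.1824 -0.6661  0.3212  1.5684  0.1414 -0.1565] F [-0.9257  1.1887 -0.0684] gap -0.0003941871830107865
toolshift mm [416.4 -13.4 506.7]
toolshift mm [556.3  -4.7 621.3]
```

```bash
for i in 1; do python3 -m handwheel '[[[0.416,-0.013,0.507],0],[[0.416,-0.013,0.507],0],[[0.416,-0.013,0.507],0],[[0.416,-0.013,0.507],0],[[0.416,-0.013,0.507],0],[[0.416,-0.013,0.507],0],[[0.416,-0.013,0.507],0],[[0.416,-0.013,0.507],0]]' >/dev/null; done
python3 - <<'E'
from h import *
show();to(world([-.14,0,.25])); to(world([-.12,0,.07]))
E
```

```text
t 15.28 x [0.3636 0.0399 0.5602] loc [-0.221   0.0212  0.5602] z [ 0.8325 -0.0219 -0.5536] y [-0.0092  0.9985 -0.0534] q [-0.1401 -0.8524 -0.5118  0.9302  0.0947 -0.1273] F [ 0.7992 -0.3178  0.7402] gap -0.00023902107584149271
toolshift mm [214.4  -7.4 239.2]
toolshift mm [353.    1.5 355.5]
```

Run:
```python
import numpy as np
from scipy.optimize import least_squares
D=[(.2621,-.5674,.2503,.2764,-.0264,1.268),(.3668,-.2674,.2704,-.0408,-.3441,1.2684),(.5297,.185,.1997,.1971,-.2373,1.138),(.5286,.1843,.0796,.3077,-.3754,.8856),(.4962,.1855,.0797,.2576,-.4449,.8608),(.3875,.0194,.2972,-.1782,-.4081,1.3427),(.3894,.0198,.6036,-.1172,.2822,1.9627),(.393,.0192,.7003,-.0326,.5883,2.1489),(.391,.02,.7209,-.0422,.6299,2.1493),(.3985,.0201,.6343,-.155,.314,1.9113),(.3978,.0284,.7786,-.0353,.7765,2.1494),(.4164,.0302,.805,.0009,.8757,2.1491),(.3368,.0393,.8758,-.1217,.9369,2.1496),(.2426,.0523,.9295,-.2454,.9811,2.1494),(.3636,.0399,.5602,-.8524,-.5118,.9302),(.2446,.0595,.8734,-.6661,.3212,1.5684)]
D=np.array(D)
def fk(p,j2,j3,j4):
    e=j3-j2;t=e-j4
    return np.array([p[0]+p[1]*np.sin(j2)+p[6]*np.cos(j2)+p[2]*np.cos(e)-p[3]*np.sin(e)+p[4]*np.cos(t), p[5]+p[1]*np.cos(j2)-p[6]*np.sin(j2)+p[2]*np.sin(e)+p[3]*np.cos(e)+p[4]*np.sin(t)])
def res(p):
    m=fk(p,*D[:,3:].T); r=np.sqrt(np.maximum(D[:,0]**2+D[:,1]**2-p[7]**2,0))
    return np.r_[m[0]-r,m[1]-D[:,2],.01*(p[6]),.01*p[0]]
s=least_squares(res,[0,.4,.4,0,.2,.3,0,.08]);p=s.x
print(p.round(3),(s.fun*1e3).round(1))
lo=[-.85,-1.08,-1.95];hi=[1.88,1.24,2.15]
for r,z in [(.47,.25),(.47,.06),(.585,.06),(.585,.18),(.5,.3),(.55,.3)]:
  out=[]
  for el in (-25,-32.7,-38,-45,-50,-55,-60):
    b=least_squares(lambda q:np.r_[fk(p,*q)-[r,z],(q[1]-q[0]-q[2])-np.radians(el)],[-.3,-.5,1],bounds=(lo,hi))
    out.append((el,round(1e3*abs(b.fun).max(),1),b.x.round(2).tolist()))
  print(r,z,out)
```

```text
[ 0.004  0.543  0.491  0.016  0.378  0.237 -0.003  0.055] [-0.6  0.6 -0.2 -0.6 -0.3  1.  -0.3 -0.9 -0.8  0.4 -0.3 -0.2  0.9  5.2
  2.9 -6.9  0.7 -0.6  0.1  0.1 -0.1 -0.9 -0.2  0.2  0.2 -0.1  0.3  0.5
  0.2 -0.5  0.6 -0.5 -0.   0. ]
0.47 0.25 [(-25, np.float64(40.7), [-0.5, -1.08, -0.12]), (-32.7, np.float64(4.5), [-0.52, -1.08, 0.01]), (-38, np.float64(0.0), [-0.51, -1.02, 0.15]), (-45, np.float64(0.0), [-0.47, -0.93, 0.33]), (-50, np.float64(0.0), [-0.43, -0.86, 0.45]), (-55, np.float64(0.0), [-0.39, -0.79, 0.56]), (-60, np.float64(0.0), [-0.34, -0.73, 0.66])]
0.47 0.06 [(-25, np.float64(141.4), [0.53, -1.08, -1.16]), (-32.7, np.float64(107.1), [0.22, -1.08, -0.69]), (-38, np.float64(78.0), [0.1, -1.08, -0.49]), (-45, np.float64(40.7), [0.02, -1.08, -0.29]), (-50, np.float64(14.9), [-0.02, -1.08, -0.18]), (-55, np.float64(0.0), [-0.03, -1.05, -0.06]), (-60, np.float64(0.0), [-0.03, -0.99, 0.09])]
0.585 0.06 [(-25, np.float64(29.2), [0.52, -1.08, -1.16]), (-32.7, np.float64(4.3), [0.35, -1.08, -0.85]), (-38, np.float64(0.0), [0.26, -1.04, -0.64]), (-45, np.float64(0.0), [0.19, -0.96,
[... 443 characters left out ...]
.float64(0.0), [-0.02, -0.64, 0.43])]
0.5 0.3 [(-25, np.float64(0.0), [-0.52, -1.08, -0.13]), (-32.7, np.float64(0.0), [-0.51, -0.97, 0.11]), (-38, np.float64(0.0), [-0.49, -0.9, 0.25]), (-45, np.float64(0.0), [-0.44, -0.8, 0.42]), (-50, np.float64(0.0), [-0.4, -0.74, 0.54]), (-55, np.float64(0.0), [-0.36, -0.67, 0.65]), (-60, np.float64(0.0), [-0.31, -0.6, 0.76])]
0.55 0.3 [(-25, np.float64(0.0), [-0.37, -1.01, -0.21]), (-32.7, np.float64(0.0), [-0.38, -0.91, 0.04]), (-38, np.float64(0.0), [-0.36, -0.84, 0.19]), (-45, np.float64(0.0), [-0.33, -0.74, 0.37]), (-50, np.float64(0.0), [-0.29, -0.67, 0.49]), (-55, np.float64(0.0), [-0.25, -0.6, 0.61]), (-60, np.float64(0.0), [-0.2, -0.53, 0.72])]
```

```bash
python3 - <<'E'
from h import *
to(world([-.09,0,.28]))
E
python3 -m handwheel '[[[0.16,-0.01,0.26],0],[[0.16,-0.01,0.26],0],[[0.16,-0.01,0.26],0],[[0.16,-0.01,0.26],0],[[0.16,-0.01,0.26],0],[[0.16,-0.01,0.26],0],[[0.16,-0.01,0.26],0],[[0.16,-0.01,0.26],0]]' >/dev/null
python3 - <<'E'
from h import *
show();to(world([-.09,0,.28]));to(world([-.1,0,.18]))
E
```

```text
toolshift mm [161.9 -10.7 264.2]
t 15.95 x [0.4879 0.0161 0.2772] loc [-0.0961  0.0006  0.2772] z [ 0.826  -0.022  -0.5633] y [-0.0085  0.9986 -0.0515] q [-0.1632 -0.5068 -1.0027  0.1068  0.1128 -0.1397] F [-1.0372  1.5465 -1.2308] gap -0.00020531218548685998
toolshift mm [-5.7 -0.9  3.5]
toolshift mm [82.4  4.6 51.5]
```

```bash
for i in 1 2 3 4; do python3 -m handwheel '[[[0.03,0.002,0.02],0],[[0.03,0.002,0.02],0]]' >/dev/null; python3 -c "from h import *;show()";done
```

```text
t 16.12 x [0.4853 0.0166 0.2385] loc [-0.0988  0.0011  0.2385] z [ 0.8223 -0.0213 -0.5686] y [-0.0089  0.9987 -0.0503] q [-0.1629 -0.4478 -1.0656 -0.0086  0.1126 -0.1394] F [-1.2811 -0.4537 -2.8705] gap -9.865622907365623e-05
t 16.28 x [0.4992 0.0162 0.2207] loc [-0.0848  0.001   0.2207] z [ 0.8227 -0.0226 -0.568 ] y [-0.0087  0.9986 -0.0524] q [-0.1548 -0.3682 -1.0756 -0.0995  0.1047 -0.1362] F [-0.0439 -0.5459 -0.4465] gap 1.1159722602638014e-05
t 16.45 x [0.5131 0.0169 0.1977] loc [-0.0709  0.0021  0.1977] z [ 0.8117 -0.0229 -0.5836] y [-0.0092  0.9986 -0.052 ] q [-0.1427 -0.2764 -1.074  -0.1714  0.093  -0.1311] F [-0.6694 -0.645   0.1929] gap -7.360978109645431e-05
t 16.62 x [0.5256 0.0178 0.1714] loc [-0.0584  0.0033  0.1714] z [ 0.8007 -0.0233 -0.5987] y [-0.0095  0.9986 -0.0515] q [-0.1322 -0.1793 -1.0743 -0.2506  0.0826 -0.1263] F [-0.5991 -0.0371  0.2934] gap -6.272359331947977e-05
```

```bash
for i in 1 2 3 4 5 6; do python3 -m handwheel '[[[0.035,0.001,0.0],0]]' >/dev/null; done; python3 -c "from h import *;show()"
```

```text
t 17.12 x [0.518  0.0232 0.0904] loc [-0.0662  0.0085  0.0904] z [ 0.7117 -0.029  -0.7019] y [-0.0102  0.9986 -0.0516] q [-0.1036  0.0022 -1.0742 -0.2974  0.0447 -0.1167] F [ 0.5711 -0.3771  0.3131] gap 4.520340102841505e-06
```

```bash
python3 - <<'E'
from h import *
to(world([-.035,0,.05]))
E
python3 -m handwheel '[[[0.006,-0.006,0.05],0],[[0.006,-0.006,0.05],0],[[0.006,-0.006,0.05],0],[[0.006,-0.006,0.05],0]]' >/dev/null
python3 - <<'E'
from h import *
import cv2
show();to(world([-.035,0,.05]));to(world([-.008,0,.05]))
im=robot.snapshot("wrist");cv2.imwrite("pics/w3.png",im[:,:,::-1])
E
```

```text
toolshift mm [ 7.4 -7.5 50.7]
t 17.45 x [0.5489 0.0154 0.0501] loc [-0.0351  0.0015  0.0501] z [ 0.7102 -0.0289 -0.7034] y [-0.0101  0.9986 -0.0512] q [-0.1165  0.1775 -1.0445 -0.4403  0.0538 -0.1255] F [ 0.8209  0.8294 -0.8104] gap -5.506297050750624e-05
toolshift mm [ 0.1 -1.5  0.2]
toolshift mm [-18.9  -2.4  19.3]
```

View pics/w3.png

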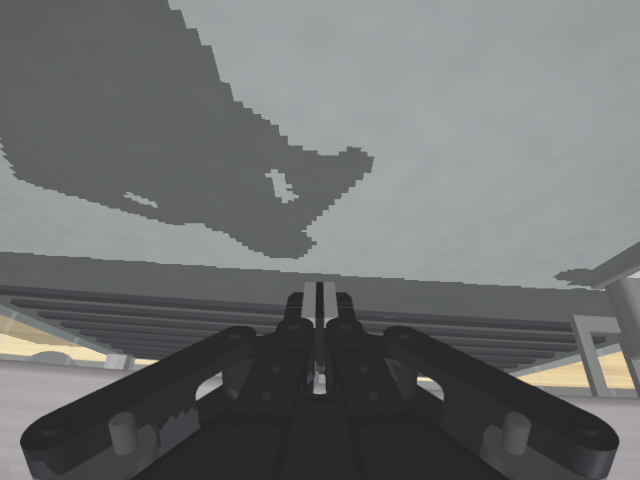

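```bash
python3 -m handwheel '[[[-0.010,-0.001,0.010],0],[[-0.019,-0.002,0.019],0],[[-0.019,-0.002,0.019],0]]' >/dev/null; python3 -c "from h import *;show()"
python3 -m handwheel '[[[-0.0014,0,-0.0014],0],[[-0.0028,0,-0.0028],0],[[-0.0042,0,-0.0042],0],[[-0.0056,0,-0.0056],0],[[-0.007,0,-0.007],0],[[-0.0084,0,-0.0084],0],[[-0.0098,0,-0.0098],0],[[-0.0112,0,-0.0112],0]]' >/dev/null; python3 -c "from h import *;show()"
```

```text
t 17.75 x [0.5791 0.0135 0.0543] loc [-0.0048  0.0003  0.0543] z [ 0.7163 -0.0296 -0.6972] y [-0.0097  0.9986 -0.0524] q [-0.1125  0.2075 -0.988  -0.4228  0.051  -0.1228] F [ 0.3766 -0.0573  0.9967] gap -0.0002548060192937979
t 18.42 x [0.5751 0.0146 0.0648] loc [-0.0089  0.0013  0.0648] z [ 0.7091 -0.0291 -0.7045] y [-0.01    0.9986 -0.0512] q [-0.1105  0.1677 -0.9827 -0.3674  0.0494 -0.1213] F [ 0.1796 -0.0269  0.4991] gap -0.00010643571337430259
```

```bash
python3 -m handwheel '[[[-0.0014,0,-0.0014],0],[[-0.0028,0,-0.0028],0],[[-0.0042,0,-0.0042],0],[[-0.0056,0,-0.0056],0]]' >/dev/null; python3 -c "from h import *;show()"; python3 -m handwheel '[[[-0.0014,0,-0.0014],0],[[-0.0028,0,-0.0028],0],[[-0.0042,0,-0.0042],0],[[-0.0056,0,-0.0056],0]]' >/dev/null; python3 -c "from h import *;show()"
```

```text
t 18.75 x [0.5726 0.0153 0.0703] loc [-0.0114  0.002   0.0703] z [ 0.7049 -0.0285 -0.7087] y [-0.0104  0.9987 -0.0504] q [-0.1094  0.1464 -0.9798 -0.3374  0.0487 -0.1205] F [-1.0542  0.2768 -7.1465] gap -0.00018795119178595317
t 19.08 x [0.5728 0.0154 0.0787] loc [-0.0112  0.002   0.0787] z [ 0.7058 -0.0295 -0.7078] y [-0.0096  0.9986 -0.0512] q [-0.1085  0.124  -0.9744 -0.3109  0.0471 -0.1198] F [-5.3864 -0.6464 -5.8616] gap 0.00024358432260694423
```

```bash
python3 -m handwheel '[[[-0.002,0,-0.002],0],[[-0.0045,0,-0.0045],0],[[-0.007,0,-0.007],0],[[-0.0095,0,-0.0095],0],[[-0.012,0,-0.012],0],[[-0.0145,0,-0.0145],0],[[-0.017,0,-0.017],0],[[-0.019,0,-0.019],0]]' >/dev/null; python3 -c "
from h import *
show();robot.snapshot('scene');print([(d['position'],d['score']) for t in ('arrow','sash_edge') for d in robot.pinpoint('scene',t)])"; python3 -m handwheel '[[[-0.002,0,-0.002],0],[[-0.0045,0,-0.0045],0],[[-0.007,0,-0.007],0],[[-0.0095,0,-0.0095],0],[[-0.012,0,-0.012],0],[[-0.0145,0,-0.0145],0],[[-0.017,0,-0.017],0],[[-0.019,0,-0.019],0]]' >/dev/null; python3 -c "from h import *;show()"
```

```text
t 19.75 x [0.5728 0.0156 0.1058] loc [-0.0112  0.0022  0.1058] z [ 0.7059 -0.0328 -0.7075] y [-0.0068  0.9986 -0.0531] q [-0.1056  0.0535 -0.9528 -0.2194  0.0417 -0.1171] F [-5.4713 -3.5585 -7.1285] gap -0.00014215597864568238
[([0.5835, 0.0117, 0.1069], 0.71), ([0.5877, 0.2574, 0.1522], 0.58), ([0.5838, 0.0128, 0.1082], 0.96)]
t 20.57 x [0.5728 0.0158 0.1326] loc [-0.0112  0.0025  0.1326] z [ 0.7058 -0.036  -0.7075] y [-0.0042  0.9985 -0.055 ] q [-0.1026 -0.0103 -0.9276 -0.1307  0.0365 -0.1145] F [-5.8156 -6.9523 -6.4312] gap 5.910319502966027e-05
```

```bash
python3 -m handwheel '[[[-0.001,-0.001,-0.001],0],[[-0.002,-0.002,-0.002],0],[[-0.003,-0.003,-0.003],0],[[-0.004,-0.004,-0.004],0],[[-0.005,-0.0041,-0.005],0],[[-0.006,-0.0042,-0.006],0]]' >/dev/null; python3 -c "from h import *;show()"; python3 -m handwheel '[[[-0.001,0,-0.001],0],[[-0.0025,-0.0002,-0.0025],0],[[-0.004,-0.0003,-0.004],0],[[-0.0055,-0.0004,-0.0055],0],[[-0.007,-0.0005,-0.007],0]]' >/dev/null; python3 -c "from h import *;show()"
```

```text
t 21.07 x [0.5727 0.0152 0.141 ] loc [-0.0113  0.0019  0.141 ] z [ 0.7062 -0.0269 -0.7075] y [-0.0116  0.9987 -0.0496] q [-0.1109 -0.0298 -0.9194 -0.1024  0.0514 -0.1217] F [-5.1032  2.5885 -6.0854] gap -0.00021886832405295192
t 21.48 x [0.5727 0.0152 0.1509] loc [-0.0113  0.0019  0.1509] z [ 0.7061 -0.0271 -0.7076] y [-0.0116  0.9987 -0.0498] q [-0.1107 -0.051  -0.9088 -0.0704  0.0511 -0.1217] F [-5.3814  1.1346 -5.5826] gap 6.204095479067547e-05
```

```bash
for i in 1 2 3 4 5; do python3 -m handwheel '[[[-0.001,0,-0.001],0],[[-0.002,-0.0001,-0.002],0],[[-0.003,-0.0002,-0.003],0]]' | grep -E "^pos|wrist_f|time" | tr '\n' ' ';echo; done
```

```text
time_s: 21.73 position: [0.5727, 0.0152, 0.1549] wrist_force: [-5.1, 2.9, -9.7] 
time_s: 21.98 position: [0.5727, 0.0152, 0.159] wrist_force: [-3.8, 2.8, -9.9] 
time_s: 22.23 position: [0.5727, 0.0152, 0.1632] wrist_force: [-4.9, 3.2, -10.3] 
time_s: 22.48 position: [0.5727, 0.0152, 0.1674] wrist_force: [-4.9, 2.2, -10.5] 
time_s: 22.73 position: [0.5728, 0.0152, 0.1719] wrist_force: [-7.3, 3.0, -8.3]
```

```bash
for i in 1 2 3 4 ; do python3 -m handwheel '[[[-0.001,0,-0.001],0],[[-0.002,-0.0001,-0.002],0]]' | grep -E "^pos|wrist_f|time" | tr '\n' ' ';echo; done;  for i in 1 2 3 ; do python3 -m handwheel '[[[-0.0004,0,-0.0004],0],[[-0.0007,0,-0.0007],0]]' | grep -E "^pos|wrist_f|time" | tr '\n' ' ';echo; done
```

```text
time_s: 22.9 position: [0.5728, 0.0152, 0.1748] wrist_force: [-6.8, 2.8, -7.4] 
time_s: 23.07 position: [0.5728, 0.0152, 0.1776] wrist_force: [-6.8, 1.8, -8.0] 
time_s: 23.23 position: [0.5729, 0.0152, 0.1806] wrist_force: [-9.4, 2.9, -4.3] 
time_s: 23.4 position: [0.5729, 0.0152, 0.1835] wrist_force: [-8.5, 2.8, -6.2] 
time_s: 23.57 position: [0.5729, 0.0152, 0.1846] wrist_force: [-8.0, 2.0, -5.1] 
time_s: 23.73 position: [0.5728, 0.0152, 0.1854] wrist_force: [-7.4, 2.4, -7.4] 
time_s: 23.9 position: [0.5728, 0.0152, 0.1861] wrist_force: [-4.7, 1.5, -8.7]
```

```bash
for i in 1 2 3 4; do python3 -m handwheel '[[[-0.0003,0,-0.0003],0],[[-0.0005,0,-0.0005],0]]' | grep -E "^pos|wrist_f|time" | tr '\n' ' ';echo; done
```

```text
time_s: 24.07 position: [0.5727, 0.0152, 0.1867] wrist_force: [-6.1, 2.9, -10.5] 
time_s: 24.23 position: [0.5727, 0.0152, 0.1872] wrist_force: [-4.5, 2.6, -12.2] 
time_s: 24.4 position: [0.5727, 0.0152, 0.1878] wrist_force: [-4.5, 2.9, -13.5] 
time_s: 24.57 position: [0.5727, 0.0152, 0.1885] wrist_force: [-4.4, 1.7, -15.7]
```

```bash
for i in 1 2 3 4 5 6; do python3 -m handwheel '[[[0.0004,0,0.0004],0],[[0.0008,0,0.0008],0]]' | grep -E "^pos|wrist_f|time" | tr '\n' ' ';echo; done; python3 -c "
from h import *
robot.snapshot('scene');print([(d['position'],d['score']) for t in ('arrow','sash_edge','mark') for d in robot.pinpoint('scene',t)])"
```

```text
time_s: 24.73 position: [0.5728, 0.0152, 0.1877] wrist_force: [-8.8, 1.6, -12.2] 
time_s: 24.9 position: [0.5729, 0.0152, 0.1868] wrist_force: [-11.4, 2.3, -9.5] 
time_s: 25.07 position: [0.573, 0.0152, 0.186] wrist_force: [-13.0, 2.6, -7.5] 
time_s: 25.23 position: [0.5731, 0.0152, 0.1852] wrist_force: [-15.3, 3.4, -6.3] 
time_s: 25.4 position: [0.5731, 0.0152, 0.1843] wrist_force: [-16.5, 4.4, -4.3] 
time_s: 25.57 position: [0.5731, 0.0151, 0.1833] wrist_force: [-15.2, 2.8, -4.0] 
[([0.5958, 0.2576, 0.2321], 0.6), ([0.583, 0.009, 0.1859], 0.74), ([0.6155, 0.2902, 0.2362], 0.53)]
```

```bash
for i in 1 2 3 4 5 6; do python3 -m handwheel '[[[0.0006,0,0],0],[[0.0010,0,0.0],0]]' | grep -E "^pos|wrist_f|time" | tr '\n' ' ';echo; done
```

```text
time_s: 25.93 position: [0.573, 0.0151, 0.1832] wrist_force: [-13.6, 2.8, -5.0] 
time_s: 26.1 position: [0.573, 0.0151, 0.1832] wrist_force: [-11.5, 3.8, -5.2] 
time_s: 26.27 position: [0.573, 0.0151, 0.1832] wrist_force: [-10.1, 3.7, -4.9] 
time_s: 26.43 position: [0.5729, 0.0151, 0.1831] wrist_force: [-7.8, 4.7, -4.9] 
time_s: 26.6 position: [0.5729, 0.0151, 0.1832] wrist_force: [-6.7, 4.6, -5.8] 
time_s: 26.77 position: [0.5728, 0.015, 0.1831] wrist_force: [-5.9, 3.5, -7.0]
```

```bash
for i in 1 2 3 4 5 6 7 8; do python3 -m handwheel '[[[0.0006,0,0.0002],0],[[0.0010,0,0.0004],0]]' | grep -E "^pos|wrist_f|time" | tr '\n' ' ';echo; done; python3 -c "
from h import *
robot.snapshot('scene');print([(d['position'],d['score']) for t in ('arrow','sash_edge') for d in robot.pinpoint('scene',t)])"
```

```text
time_s: 26.93 position: [0.5729, 0.015, 0.1828] wrist_force: [-6.9, 4.4, -3.4] 
time_s: 27.1 position: [0.5728, 0.015, 0.1822] wrist_force: [-6.0, 5.2, -4.3] 
time_s: 27.27 position: [0.5729, 0.015, 0.1817] wrist_force: [-5.6, 3.7, -2.9] 
time_s: 27.43 position: [0.573, 0.0146, 0.1814] wrist_force: [-5.0, 2.8, -2.3] 
time_s: 27.6 position: [0.5732, 0.0141, 0.1812] wrist_force: [-6.0, 2.6, -2.6] 
time_s: 27.77 position: [0.5734, 0.0137, 0.1809] wrist_force: [-6.6, 2.3, -1.4] 
time_s: 27.93 position: [0.5735, 0.0132, 0.1805] wrist_force: [-1.2, 0.8, -0.5] 
time_s: 28.1 position: [0.5722, 0.0129, 0.1782] wrist_force: [0.6, 0.5, 0.4] 
[([0.5894, 0.2578, 0.2309], 0.55), ([0.5791, 0.0119, 0.1868], 0.65)]
```

```bash
python3 -m handwheel '[[[0.0014,0,0.0014],0],[[0.004,0,0.004],0],[[0.008,0,0.007],0],[[0.016,0,0.006],0],[[0.030,0,-0.008],0],[[0.047,0,-0.024],0],[[0.07,0,-0.046],0],[[0.07,0,-0.046],0]]' | grep -E "^pos|wrist_f|time"
python3 - <<'E'
from h import *
import cv2
show()
for c in ("scene","wrist","top"):
  im=robot.snapshot(c)
  if c!="top": cv2.imwrite(f"pics/{c}9.png",im[:,:,::-1])
  for t in("arrow","sash_edge","mark","bolt_knob","lug"): print(c,t,[(local(d['position']),d['score']) for d in robot.pinpoint(c,t)])
E
```

```text
time_s: 28.92
position: [0.4776, 0.0131, 0.1496]
wrist_force: [-1.0, -0.9, -3.1]
t 28.92 x [0.4776 0.0131 0.1496] loc [-0.1063 -0.0026  0.1496] z [ 0.7023 -0.0283 -0.7113] y [-0.0102  0.9987 -0.0498] q [-0.154  -0.2622 -1.0665 -0.0097  0.0799 -0.152 ] F [-0.9698 -0.8521 -3.0649] gap -0.00012768458394119998
scene arrow []
scene sash_edge [(array([-0.001 , -0.0026,  0.1863]), 0.89), (array([-0.0812, -0.0012,  0.0131]), 0.42)]
scene mark [(array([0.0225, 0.2762, 0.2352]), 0.61)]
scene bolt_knob [(array([-0.0956,  0.1705,  0.0778]), 0.65)]
scene lug [(array([-0.0137, -0.2304,  0.4007]), 0.86)]
wrist arrow []
wrist sash_edge []
wrist mark []
wrist bolt_knob [(array([-0.0936,  0.1715,  0.076 ]), 0.69)]
wrist lug []
top arrow [(array([0.    , 0.2462, 0.2317]), 0.89)]
top sash_edge [(array([-0.0039,  0.0032,  0.1824]), 0.94)]
top mark [(array([0.0229, 0.2728, 0.2325]), 0.5)]
top bolt_knob [(array([-0.0934,  0.1707,  0.0732]), 0.48), (array([-0.0019,  0.247 ,  0.2303]), 0.38)]
top lug [(array([-0.0116, -0.2347,  0.4047]), 0.82)]
```

View pics/scene9.png

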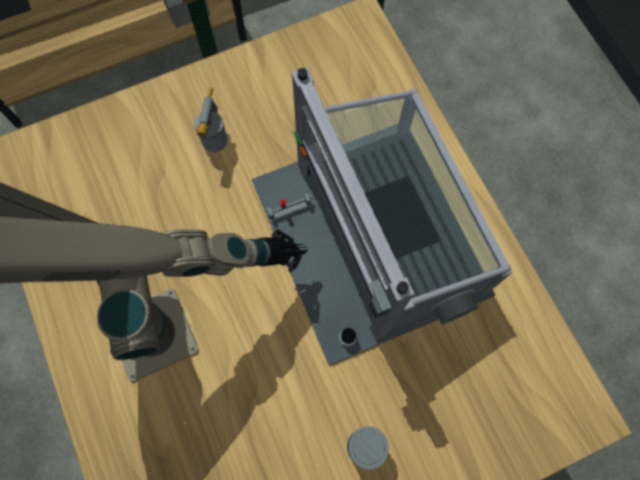

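The picture shows the hand clear of the sash at about (290,248). The sash is standing up, with the orange arrow at (304,151) beside the green band at (298,138), and the bolt is back at (284,203). The gun, tin and jar are where they were.

```bash
python3 -m handwheel '[[[0,0,0],0],[[0,0,0],0],[[0,0,0],0],[[0,0,0],0]]' | grep wrist_f
python3 - <<'E'
from h import *
robot.snapshot("top")
print([local(d['position']) for t in("arrow","sash_edge") for d in robot.pinpoint("top",t)][:3]); print(robot.job_done())
E
```

```text
wrist_force: [0.5, 0.5, -0.6]
[array([-0.0029,  0.249 ,  0.2302]), array([0.0209, 0.2744, 0.2338]), array([-0.0021, -0.    ,  0.1846])]
the job is handed in; nothing more can be done
None
```

The job is handed in, though no verdict came back: the bolt is drawn back about 34 mm, the sash rests on its catch with the arrow within about 4 mm of the band's middle, and the hand is clear.

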